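# Find and lock the high side of an amphora neck on a crank turntable

### The arm

A 6-joint arm with a two-finger parallel gripper is mounted at the origin on the work surface. World frame = base frame: x ahead of the robot, y to its left, z up, the work surface at z = 0. Lengths are in m, angles in rad, forces in N, time in s.
With the tool pointing down it reaches from about 0.4 to 0.825 m from the base axis. Payload 7 kg.
Tool frame: the origin (TCP) lies on the centre line of the jaws, within the pads' length; the fingertips stand 19 mm ahead of it and the grasp point (between the pads) is the TCP; z points along the fingers, y is the line along which they close (so a half turn about z gives the same grasp; the last joint's range is limited). The gripper opens to 88 mm and grips with 3 to 60 N. Pads are 19 mm wide; open, the fingers measure 130 mm over their backs; the gripper's body (78 mm by 193 mm) begins 47 mm behind the grasp point.
Start: joints at [-0.969, 0.359, 0.012, 0, -1.224, -0.288], TCP at [0.208, -0.642, 0.246] pointing down, gripper open.
Joint ranges: [-3.07, 3.07], [-1.43, 2.12], [-1.02, 1.25], [-3.03, 1.67], [-3.05, -0], [-3.03, 3.03]. Speed limits (rad/s): [2.39, 2.39, 3.01, 3.14, 3.14, 3.14].

### API

Orientations are given as [roll, pitch, yaw] about the fixed x, y, z axes, in that order (R = Rz(yaw) Ry(pitch) Rx(roll)).
In Python, from station import arm, imaging, models gives the robot as it stands.
- The arm moves only by the tool play_rows, never from a script. Its arguments are lists of equal length, an entry for each row: "travel": the shift along the tool's x, y, z in units of 25 mm (1.0 is 25 mm), a list of three; "twist": the turn about the tool's z in units of 0.15 rad (1.0 is 0.15 rad). A call has 1 to 8 rows; each row shifts and turns the commanded pose from where the row before left it, along the tool's axes as they then stand; what a row does not reach is not made up. A row lasts 1/8 s, in which the tool goes at most 62.5 mm and 10.7 degrees, less where a joint would pass 70% of its speed; a pose out of reach is approached as far as the arm can. A call with a number of a shift or a turn outside -1 to 1 is refused whole. A call with a gripper value outside its range is refused whole. "fingers" is the opening, from 0 (shut) to 1 (fully open), set as the call begins (left out, the last holds). The fingers move at their own pace and stop on an object; "newtons" is the grip in N (left out, the last holds). Time passes only in rows, so rows that do not move let the fingers close. It gives the time, the measured TCP pose, the force, the opening and the grip force at its end, in the units of the state.
- arm.get_state(): the state, without advancing time (a new reading comes with each control period).
- imaging.grab_frame(name): name is "side" or "top"; returns a dict with "pixels" (420x560x3 uint8, red, green, blue), "fx", "fy", "cx", "cy" (pixels), "distortion" ([k1, k2, p1, p2, k3] as OpenCV has them; the pictures are not rectified), "R" (3x3) and "t" (3): a world point X has camera coordinates R X + t. Camera axes: x right, y down, z forward; pixel columns grow to the right and rows downward; lengths in m; the calibration is good to about 2 mm. A picture is of the moment at which its call begins. There is no depth.
- arm.job_done(): hands the job in; it is judged then, once.
Trained networks look in the newest picture that a camera, given by its name, has taken for a name from the list of things; names that differ only in an ending like _2 or _b are one class to them, and where a whole thing is asked for, a point or a joint stands for the part that bears it (a point fixed in the world has none). Each returns a list of dicts, best first, with "confidence" (0 to 1); they miss things now and then, are a little off and sometimes report something else, mostly with a low value. They report only what shows in the picture. A call takes as long as a camera call.
- models.boxes_of(name, camera): "extent" ([centre column, centre row, width, height] in pixels, round what is visible of it).
- models.silhouettes(name, camera): "pixels" (420x560 bool, what is visible of it) and "extent" ([centre column, centre row, width, height] in pixels, round what is visible of it).
The state is a dict: "t": time; "q": joint angles; "qd": joint speeds; "joint_efforts": joint torques, N m; "eef_pos": TCP position; "ee_rot": TCP orientation; "force": force on the tool from outside, world axes, zero at the start; "moment": the same for the moment, N m; "width": finger opening in m; "gripper_force": force on a finger pad.
Only numpy, scipy, OpenCV 4.12 (cv2) and the standard library are available. Lean on these libraries where they do the work, as an engineer would, in place of code of your own. Each camera call takes 0.05 s, during which the arm holds its last target. There are 200 camera calls.

### The job

The amphora neck stands between centres on the cast-iron turntable with a sprung feeler riding on its wall. Use the yellow crank knob to turn the neck until the higher of its two swellings pushes the feeler out as far as it ever goes and leave it stopped there; then throw the red-tipped spindle lock lever fully over, which must not happen earlier. Turn the neck by the crank only, keep off the neck, the turntable, the gauge and the microscope above, leave the other finds and weights where they lie, and let go of everything.

Things in the scene. Friction and masses are not known exactly. Their poses are not given: they have to be found in the camera images.
- stand: Dark cast-iron stand fixed to the bench: plate 225 (x) by 500 (y) by 30 mm, x -125..100, y -280..220 in its frame. Origin on the bench under the turntable axis, z up. In its frame (mm): crank axis (0,-200), gauge (0,155), lock pivot (-95,20). A post at x 83 carries the tail centre's bracket over the neck, 215 high. Placed and turned (up to 0.15 rad) anew each time.
- turntable: Iron disc, 140 mm diameter, top 60 mm above the bench, origin on its axis. It turns half as far as the crank, same sense, no end stops, and stays where left. It carries the orange amphora neck, 80 mm across (lip 100), 66 to 166 mm high, with two swellings 150 degrees apart, 9 and 5.5 mm proud. How the neck is turned on the disc differs each time and is not measured.
- feeler (a joint): Travel (m) by which the neck pushes out the sprung feeler: 10 mm brass ball on a rod with a red collar, 114 mm above the bench, pointing from the gauge to the turntable axis (stand's -y). About 0.0016 on plain wall, 0.007 on the lower crest, 0.0106 on the higher crest, its maximum. Each rise spreads about 50 degrees of neck either side of its crest. Spring force 3 to 5 N.
- dial (a point): Centre of the gauge's upward-facing white dial, 90 mm across, 165 mm above the bench. Its red hand is driven by the feeler: it points along the stand's -y at zero and turns clockwise, seen from above, 0.12 rad per mm of feeler travel (about 1.3 rad on the highest crest); black ticks every 2 mm (0.24 rad).
- gauge: Grey dial gauge housing, 50 by 50 mm, with the dial on top, fixed on the stand; it carries the hand and the feeler. Origin at the middle of its foot, 30 mm above the bench.
- crank_axis (a point): Point on the crank's vertical axis, 95 mm above the bench, at the grip height of the knob. Fixed to the stand.
- knob_grip (a point): Grip point, 95 mm above the bench, on the axis of the yellow crank knob: an upright round handle of 22 mm diameter, from 63 to 113 mm above the bench, spinning freely at the end of the crank arm, 40 mm from the crank axis. It can be carried round full circles either way with a few newtons, without turning the gripper. Starts at any angle.
- microscope: White boom-stand microscope, fixed, axes parallel to the stand's. Origin on the bench under its column (32 mm diameter, 345 mm tall, base 160 by 120 by 25 mm). A boom runs from the column along +y over the crank to the head (75 by 70 mm, at y 425 mm, 218 to 345 mm above the bench), which hangs over the neck.
- boom (a point): Centre of the underside of the microscope's white boom (40 by 40 mm, 400 long, along the stand's y), 220 mm above the bench. Its near face is 35 to 41 mm beyond the crank axis in the stand's x, so an upright gripper on the knob strikes it over half the circle; a tool leaning back 30 to 40 degrees to the stand's -x (fingers forward and down) passes under it all round.
- lock (a joint): Spindle lock lever: 0 open (leaning to the stand's -y), 1.0 rad fully thrown (leaning to the stand's +y). It stays where it is left; about 1 N at its tip moves it. It only marks the spindle as locked: it does not brake it.
- lock_tip (a point): Centre of the red ball, 26 mm diameter, at the end of the 80 mm lock lever, whose pivot is 52 mm above the bench at (-95, 20) mm in the stand's frame. It swings in the stand's y-z plane, 77 mm from end to end; ball centre 122 mm above the bench at both ends and 132 mm at mid-swing.
- awl: Pale bone awl lying flat, 120 mm long, 16 mm thick; origin on its underside near its middle. Leave it.
- pebble_a: Grey pebble weight, 52 mm across, 29 mm high; origin under its centre. Leave it.
- pebble_b: Grey pebble weight like the other. Leave it.
- spout: Green-glazed jug spout standing upright, 60 mm across, 60 mm high; origin under its centre. Leave it.

How it is judged:
By the outcome, as a careful person would: the job done as asked, in the order asked, and still so for the second after the job is handed in, with the robot touching nothing.
It also fails if it takes over 72 s, if anything falls off the work surface, if the arm or the gripper's body presses on something with over 40 N, if the wrist force passes 120 N, or if a joint passes its speed limit or range.

## Working session

There is one attempt and no reset: what is moved stays moved. The work goes in short steps, Python scripts to look and compute and a tool call to move; the robot and the scene stay as the last step left them, time stands still between calls to the robot, and variables do not carry over. Pictures are saved under pics/ and viewed, at most 10 in all, crops included, and the job is handed in when it is done.

Besides the shell and the picture viewer there is one more tool, called after "Request:" by a JSON object that holds its "fn" and its "kwargs". play_rows: Moves the arm, as the interface text tells. Shifts and turns lie within -1 to 1; 1 stands for 25 mm of shift or 0.15 rad of turn. Its arguments: {"type":"object","properties":{"travel":{"type":"array","items":{"type":"array","items":{"type":"number"}}},"twist":{"type":"array","items":{"type":"number"}},"fingers":{"type":"number"},"newtons":{"type":"number"}},"required":["travel","twist"]}

```bash
mkdir -p pics; ls; python3 - <<'E'
from station import arm, imaging, models
import cv2, numpy as np
s=arm.get_state(); print(s['t'],s['eef_pos'],s['ee_rot'],s['force'],s['width'])
for c in('side','top'):
    f=imaging.grab_frame(c)
    cv2.imwrite(f'pics/{c}0.png',cv2.cvtColor(f['pixels'],cv2.COLOR_RGB2BGR))
    R=np.array(f['R']);t=np.array(f['t'])
    print(c,f['fx'],f['fy'],f['cx'],f['cy'],f['distortion'],-R.T@t,R.tolist())
    for n in ['stand','turntable','dial','gauge','knob_grip','lock_tip','boom','microscope','feeler','lock','awl','pebble_a','spout']:
        print(n,[(np.round(d['extent'],1).tolist(),round(d['confidence'],2)) for d in models.boxes_of(n,c)[:2]])
E
```

```text
pics
0.0 [ 0.20816402 -0.64158127  0.24460614] [ 3.13986939e+00 -1.78201541e-04 -2.82790946e+00] [-0.07485979  0.03226439  0.0430419 ] 0.08785721227896195
side 393.90258600205203 393.90258600205203 278.4063778753894 207.4772076132723 [-0.07721926  0.          0.          0.          0.        ] [0.38703494 0.71504583 0.94475066] [[-0.9705446564302729, -0.24086557436681302, -0.0051812121737071426], [-0.17779584849300673, 0.7305924694815537, -0.6592596452047531], [0.1625783076960008, -0.6389197278389441, -0.7518975164508221]]
stand [([262.1, 224.1, 103.5, 149.9], 0.57), ([328.7, 259.6, 34.2, 18.9], 0.4)]
turntable [([261.8, 210.1, 48.2, 55.2], 0.7), ([254.9, 122.6, 72.9, 130.7], 0.53)]
dial [([249.1, 244.6, 37.4, 60.8], 0.85)]
gauge [([247.9, 244.8, 38.9, 60.8], 0.87), ([273.4, 325.4, 23.4, 19.2], 0.34)]
knob_grip []
lock_tip [([296.4, 211.2, 6.9, 25.7], 0.47)]
boom [([254.1, 122.0, 70.2, 136.1], 0.82), ([294.9, 210.3, 5.9, 25.7], 0.32)]
microscope [([256.4, 120.5, 76.4, 134.1], 0.92), ([326.4, 257.4, 34.9, 23.6], 0.38)]
feeler [([257.4, 221.8, 2.9, 13.5], 0.46)]
lock []
awl [([329.6, 
[... 483 characters left out ...]
24051889798752], [0.20124059112008966, -0.000148368197923369, -0.9795418329364574]]
stand [([316.5, 210.6, 192.4, 98.5], 0.74)]
turntable [([303.9, 202.2, 57.3, 58.3], 0.66)]
dial [([194.7, 204.1, 23.5, 28.9], 0.37)]
gauge [([251.4, 201.0, 68.8, 36.6], 0.67)]
knob_grip []
lock_tip [([310.6, 234.0, 19.5, 9.0], 0.62), ([192.9, 248.2, 15.6, 21.2], 0.45)]
boom [([385.8, 160.4, 229.2, 79.7], 0.57)]
microscope [([385.6, 159.7, 232.5, 80.7], 0.67)]
feeler []
lock [([386.1, 160.8, 229.3, 81.3], 0.48), ([307.4, 235.3, 20.4, 10.5], 0.45)]
awl [([275.7, 286.5, 11.4, 32.3], 0.65)]
pebble_a [([192.1, 246.8, 19.9, 22.2], 0.55), ([323.4, 267.4, 21.5, 23.3], 0.53)]
spout [([193.7, 204.3, 24.4, 24.2], 0.71)]
```

```bash
python3 - <<'E'
import cv2
a=cv2.imread('pics/top0.png');b=cv2.imread('pics/side0.png')
cv2.imwrite('pics/v1.png',cv2.resize(a[120:320,150:450],None,fx=2.66,fy=2.66,interpolation=cv2.INTER_CUBIC))
cv2.imwrite('pics/v2.png',cv2.resize(b[100:350,170:400],None,fx=2.4,fy=2.4,interpolation=cv2.INTER_CUBIC))
E
```

```text
(no output)
```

View pics/v1.png

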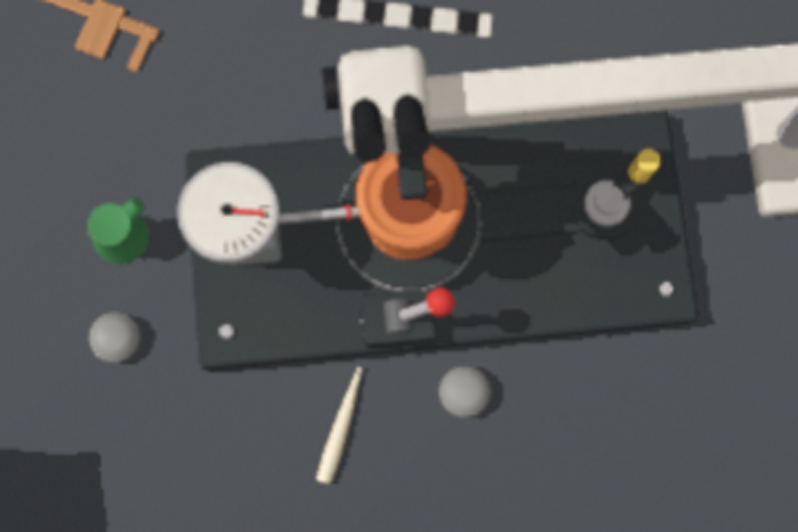

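View pics/v2.png

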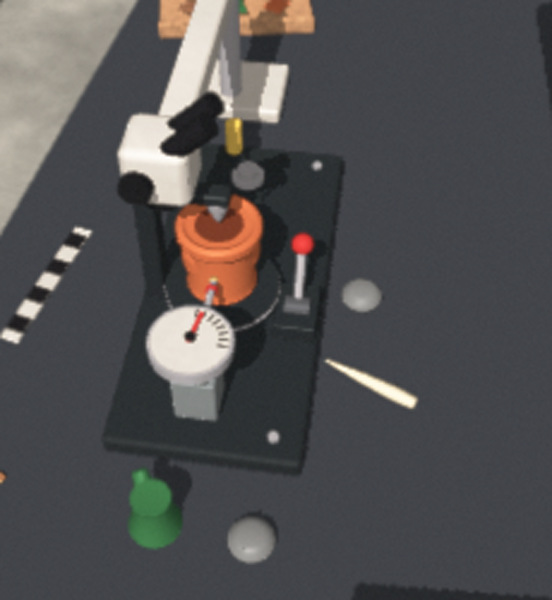

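The top view shows the dial at about (236,200), red ball (315,233), crank hub (378,196) and yellow knob (394,181) beside the boom. The hand sits on plain wall. The side view agrees. Next I fit the stand pose.

```bash
cat > h.py <<'E'
from station import arm, imaging, models
import cv2, numpy as np
from scipy.optimize import least_squares
def K(f): return np.array([[f['fx'],0,f['cx']],[0,f['fy'],f['cy']],[0,0,1.]]),np.array(f['distortion'])
def w(f,px,z):
    k,d=K(f); p=np.atleast_2d(np.array(px,float))
    u=cv2.undistortPoints(p[:,None],k,d)[:,0]
    r=np.c_[u,np.ones(len(u))]@np.array(f['R']); c=-np.array(f['R']).T@np.array(f['t'])
    return c+r*((z-c[2])/r[:,2])[:,None]
def proj(f,X):
    k,d=K(f); return cv2.projectPoints(np.atleast_2d(X).astype(float),cv2.Rodrigues(np.array(f['R']))[0],np.array(f['t']),k,d)[0][:,0]
def mask(f,col):
    h=cv2.cvtColor(f['pixels'],cv2.COLOR_RGB2HSV).astype(int); H,S,V=h[...,0],h[...,1],h[...,2]
    if col=='red': return ((H<5)|(H>174))&(S>140)&(V>90)
    if col=='yellow': return (H>20)&(H<32)&(S>110)&(V>90)
def blobs(m):
    n,l,s,c=cv2.connectedComponentsWithStats(m.astype(np.uint8))
    return [(s[i,4],c[i].round(1).tolist(),s[i,:4].tolist()) for i in range(1,n) if s[i,4]>3]
def S(p,X): # stand->world
    c,s=np.cos(p[2]),np.sin(p[2]); X=np.atleast_2d(X)
    return np.c_[p[0]+c*X[:,0]-s*X[:,1],p[1]+s*X[:,0]+c*X[:,1],X[:,2]]
E
python3 - <<'E'
from h import *
F={c:imaging.grab_frame(c) for c in('top','side')}
for c in F:
  for col in('red','yellow'): print(c,col,blobs(mask(F[c],col)))
f=F['top']
px=np.array([[187,153],[668,112],[695,320],[203,368],[228,212],[440,302]])/2.66+[150,120]
X=np.array([[.1,.22,.03],[.1,-.28,.03],[-.125,-.28,.03],[-.125,.22,.03],[0,.155,.165],[-.095,.02-.0385,.122]])
r=least_squares(lambda p:(proj(f,S(p,X))-px).ravel(),[.4,0,0],loss='soft_l1')
p=r.x; print(p,(proj(f,S(p,X))-px).round(1).tolist())
for n,q in dict(tt=[0,0,0],crank=[0,-.2,.095],gauge=[0,.155,.03],lock0=[-.095,-.0185,.122],lock1=[-.095,.0585,.122]).items():
  print(n,S(p,q).round(4),proj(F['top'],S(p,q)).round(),proj(F['side'],S(p,q)).round())
E
```

```text
top red [(np.int32(8), [240.5, 199.0], [237, 199, 8, 1]), (np.int32(89), [315.2, 233.0], [310, 228, 11, 11])]
top yellow [(np.int32(113), [391.8, 182.0], [386, 176, 12, 13])]
side red [(np.int32(71), [295.5, 201.2], [291, 197, 10, 9]), (np.int32(10), [258.2, 219.4], [256, 218, 5, 4]), (np.int32(15), [251.8, 233.7], [250, 230, 5, 9])]
side yellow [(np.int32(97), [267.1, 156.4], [264, 149, 7, 16])]
[0.61315531 0.00934164 0.09557766] [[-1.4, -0.7], [-0.2, -1.9], [1.5, 0.9], [-1.8, 0.9], [4.6, -0.5], [-0.1, 0.5]]
tt [[0.6132 0.0093 0.    ]] [[303. 207.]] [[264. 230.]]
crank [[ 0.6322 -0.1897  0.095 ]] [[381. 192.]] [[274. 162.]]
gauge [[0.5984 0.1636 0.03  ]] [[246. 210.]] [[254. 267.]]
lock0 [[ 0.5204 -0.0181  0.122 ]] [[315. 234.]] [[297. 201.]]
lock1 [[0.513  0.0585 0.122 ]] [[284. 237.]] [[293. 222.]]
```

```bash
cat > fit.py <<'E'
from h import *
F={c:imaging.grab_frame(c) for c in('top','side')}
# refine corners+ball+knob jointly in both views
v=np.array
T=v([[187,153],[668,112],[695,320],[203,368]])/2.66+[150,120]
Sd=v([[106,443],[343,155],[302,468]])/2.4+[170,100]
XT=v([[.1,.22,.03],[.1,-.28,.03],[-.125,-.28,.03],[-.125,.22,.03]]); XS=XT[[0,2,3]]
ball=v([-.095,.02-.0385,.122])
def res(q):
    p=q[:3]; kn=v([.04*np.cos(q[3]),-.2+.04*np.sin(q[3]),.09])
    a=[proj(F['top'],S(p,XT))-T,proj(F['side'],S(p,XS))-Sd,
       2*(proj(F['top'],S(p,ball))-[315.2,233]),2*(proj(F['side'],S(p,ball))-[295.5,201.2]),
       2*(proj(F['top'],S(p,kn))-[391.8,182]),2*(proj(F['side'],S(p,kn))-[267.1,156.4])]
    return np.vstack(a).ravel()
best=min((least_squares(res,[.61,.01,.095,a],loss='soft_l1') for a in(-2,-.7,0,1,2.5)),key=lambda r:r.cost)
print(best.x,best.fun.reshape(-1,2).round(1).tolist())
E
python3 fit.py
cat >> h.py <<'E'
E
```

```text
[ 0.61492112  0.00978244  0.09775643 -0.92885268] [[-1.6, -1.1], [-0.5, -2.7], [1.4, -0.0], [-1.8, 0.4], [-2.5, -1.7], [-0.1, -0.4], [-0.0, -1.2], [0.1, 0.6], [1.1, 0.4], [-0.2, 0.0], [-0.0, -0.5]]
```

Request:
{"fn": "play_rows", "kwargs": {"travel": [[0,0,0],[0,0,0],[0,0,0],[0,0,0],[0,0,0],[0,0,0],[0,0,0],[0,0,0]], "twist": [-1,-1,-1,-1,-1,-1,-1,-1], "fingers": 1}}

```text
t: 2.6
eef_pos: [0.2083, -0.642, 0.2456]
ee_rot: [3.142, -0.0, -1.623]
force: [-0.4, 0.2, 0.0]
width: 0.0876
gripper_force: 0.0
```

Request:
{"fn": "play_rows", "kwargs": {"travel": [[0,0,0],[0,-1,0],[-1,-1,0],[-1,-1,0],[-1,-1,0],[-1,-1,0],[-1,-1,0],[-1,-1,0]], "twist": [-1,0,0,0,0,0,0,0]}}

```text
t: 3.6
eef_pos: [0.3702, -0.4751, 0.2457]
ee_rot: [-3.141, -0.0, -1.479]
force: [0.4, -0.1, 0.8]
width: 0.0878
gripper_force: 0.0
```

Request:
{"fn": "play_rows", "kwargs": {"travel": [[-1,-1,0],[-1,-1,0],[-1,-1,0],[-1,-1,0],[-1,-1,0],[-1,-1,0],[-1,-1,0],[-1,-0.6,0]], "twist": [0,0,0,0,0,0,0,0]}}

```text
t: 4.6
eef_pos: [0.5408, -0.2579, 0.2454]
ee_rot: [-3.141, -0.0, -1.479]
force: [-0.0, -1.4, -0.3]
width: 0.088
gripper_force: 0.0
```

```bash
cat >> h.py <<'E'
P=np.array([.615,.0098,.0977])
def ab(X): # world -> stand frame relative to crank axis, mm
    X=np.atleast_2d(X); c,s=np.cos(P[2]),np.sin(P[2]); d=X[:,:2]-P[:2]
    return np.c_[c*d[:,0]+s*d[:,1],-s*d[:,0]+c*d[:,1]+.2]*1000
DC=S(P,[0,.166,.165])[0]
def dial(f):
    yy,xx=np.where(mask(f,'red')); q=ab(w(f,np.c_[xx,yy],.167))-ab(DC[None])
    r=np.hypot(*q.T); q=q[r<48]; return q
E
python3 - <<'E'
from h import *
s=arm.get_state(); print(s['t'],ab(s['eef_pos'][None]),s['eef_pos'])
F={c:imaging.grab_frame(c) for c in('top','side')}
for c in F: print(dial(F[c]).round(0).tolist())
a=cv2.cvtColor(F['top']['pixels'],cv2.COLOR_RGB2BGR);b=cv2.cvtColor(F['side']['pixels'],cv2.COLOR_RGB2BGR)
im=np.hstack([cv2.resize(a[110:310,200:500],(600,400),interpolation=2)[:,:500],cv2.resize(b[80:280,200:350],(300,400),interpolation=2)])
cv2.imwrite('pics/v3.png',im)
E
```

```text
4.6 [[-99.95114029 -59.17436674]] [ 0.54080658 -0.2578881   0.24543692]
[[-1.0, -6.0], [-1.0, -8.0], [-2.0, -11.0], [-2.0, -13.0], [-6.0, -30.0]]
[[-3.0, -33.0], [-6.0, -33.0], [-4.0, -30.0], [-6.0, -30.0], [-2.0, -26.0], [-4.0, -27.0], [-2.0, -23.0], [-1.0, -20.0], [-3.0, -20.0], [-1.0, -17.0], [1.0, -13.0], [-2.0, -14.0], [0.0, -10.0], [-2.0, -11.0]]
```

View pics/v3.png

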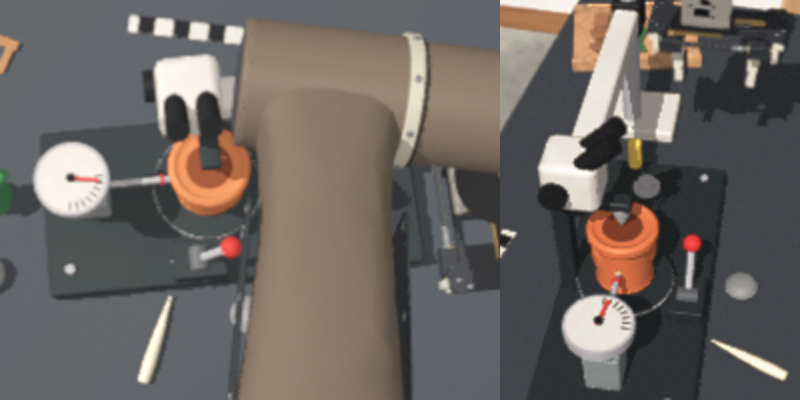

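```bash
python3 - <<'E'
from h import *
f=imaging.grab_frame('side')
b=cv2.cvtColor(f['pixels'],cv2.COLOR_RGB2BGR)
cv2.imwrite('pics/v4.png',cv2.resize(b[0:190,190:430],None,fx=3.2,fy=3.2,interpolation=2))
tcp=arm.get_state()['eef_pos']
for u in (-.0965,0,.0965):
  for z in(0,.047,.2): print(u,z,((proj(f,tcp+[u*.995,u*.1,z])[0]-[190,0])*3.2).round())
E
```

```text
-0.0965 0 [482. 376.]
-0.0965 0.047 [488. 333.]
-0.0965 0.2 [508. 174.]
0 0 [378. 367.]
0 0.047 [381. 324.]
0 0.2 [390. 166.]
0.0965 0 [276. 359.]
0.0965 0.047 [276. 316.]
0.0965 0.2 [274. 158.]
```

View pics/v4.png

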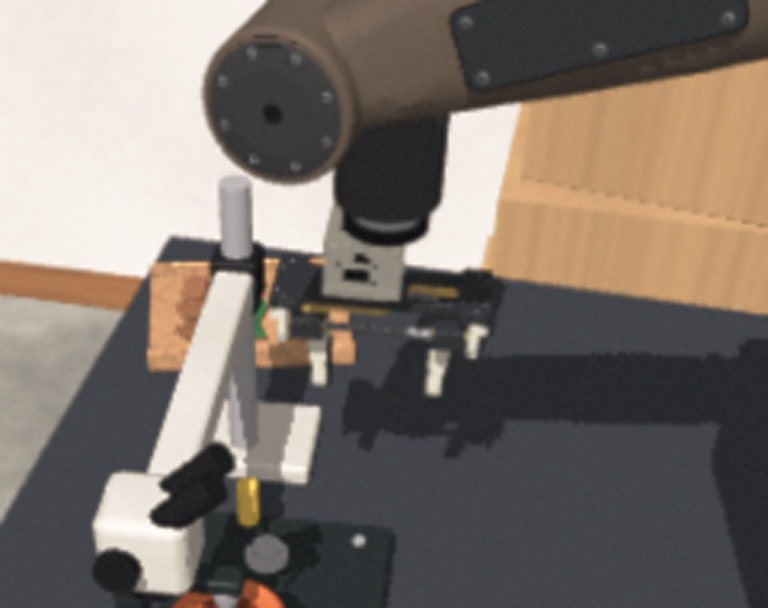

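The gripper has a low, wide rail (about 193 mm along the closing axis) with a narrower neck, a black flange and a big brown wrist above it. I need one full top view to see how the arm stands relative to the boom.

```bash
python3 - <<'E'
from h import *
f=imaging.grab_frame('top')
b=cv2.cvtColor(f['pixels'],cv2.COLOR_RGB2BGR)
cv2.imwrite('pics/v5.png',cv2.resize(b,(800,600),interpolation=2))
s=arm.get_state();tcp=s['eef_pos'];print(np.round(s['q'],3))
for z in(0,.1,.2,.3,.5): print(z,(proj(f,tcp+[0,0,z])[0]/.7).round())
E
```

```text
[-0.121  0.234 -0.163  0.    -1.173  0.214]
0 [608. 310.]
0.1 [627. 296.]
0.2 [650. 280.]
0.3 [678. 260.]
0.5 [761. 200.]
```

View pics/v5.png

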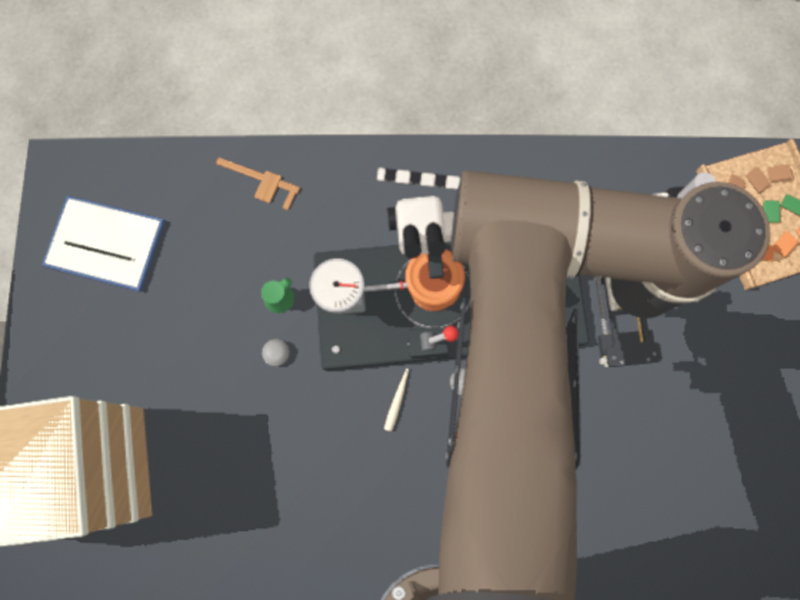

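```bash
python3 - <<'E'
from h import *
T=imaging.grab_frame('top');Sd=imaging.grab_frame('side')
tcp=arm.get_state()['eef_pos']
def ray(f,px):
    a=w(f,px,0.)[0];b=w(f,px,.5)[0];return a,(b-a)/np.linalg.norm(b-a)
# plane y = y0 for the left disc; centre & bottom & right edge rays in side view
for y0 in(-.1,-.05,0,.05):
    o=[]
    for px in([275,34.4],[280,57],[252,34],[300.5,34]):
        a,d=ray(Sd,px); o.append((a+d*(y0-a[1])/d[1]).round(3).tolist())
    print(y0,o, 'top px of centre',(proj(T,np.array(o[0]))[0]/.7).round())
print(tcp)
E
```

```text
-0.1 [[0.599, -0.1, 0.557], [0.588, -0.1, 0.505], [0.652, -0.1, 0.553], [0.542, -0.1, 0.564]] top px of centre [540. 206.]
-0.05 [[0.586, -0.05, 0.581], [0.576, -0.05, 0.532], [0.635, -0.05, 0.577], [0.533, -0.05, 0.588]] top px of centre [499. 210.]
0 [[0.573, 0.0, 0.605], [0.563, 0.0, 0.559], [0.619, -0.0, 0.601], [0.523, 0.0, 0.611]] top px of centre [454. 214.]
0.05 [[0.56, 0.05, 0.629], [0.551, 0.05, 0.586], [0.603, 0.05, 0.625], [0.514, 0.05, 0.634]] top px of centre [407. 219.]
[ 0.53923912 -0.25971862  0.24559678]
```

```bash
python3 - <<'E'
from h import *
import cv2
T=cv2.imread('pics/top0.png');b=cv2.imread('pics/side0.png')
class f0(dict):pass
t=imaging.grab_frame('top');s=imaging.grab_frame('side')
for z in(.05,.06,.07,.08): print(z,proj(t,S(P,[0,-.2,z])).round(1),proj(s,S(P,[0,-.2,z])).round(1))
im=np.hstack([cv2.resize(T[160:220,350:420],None,fx=5.7,fy=5.7,interpolation=2),cv2.resize(b[130:190,245:315],None,fx=5.7,fy=5.7,interpolation=2)])
cv2.imwrite('pics/v6.png',im)
E
```

```text
0.05 [[378.1 195.7]] [[273.  172.5]]
0.06 [[378.7 194.8]] [[273.  170.2]]
0.07 [[379.4 193.9]] [[272.9 168. ]]
0.08 [[380. 193.]] [[272.9 165.7]]
```

View pics/v6.png

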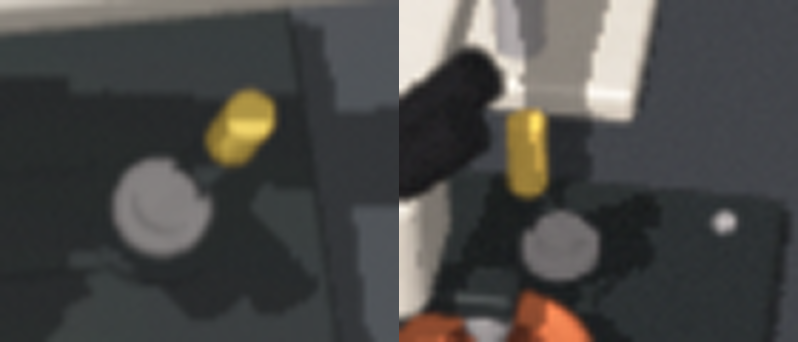

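Request:
{"fn": "play_rows", "kwargs": {"travel": [[-1,0,1],[-1,0,1],[-0.1,0,1],[0,0,1],[0,0,1],[0,0,0.8]], "twist": [0,0,0,0,0,0]}}

```text
t: 5.75
eef_pos: [0.5339, -0.208, 0.0997]
ee_rot: [3.141, 0.0, -1.479]
force: [0.4, 0.1, -0.3]
width: 0.0873
gripper_force: 0.0
```

Request:
{"fn": "play_rows", "kwargs": {"travel": [[0,-0.7,0],[0,-0.8,0],[0,-0.8,0],[0,0,0]], "twist": [0,0,0,0]}}

```text
t: 6.25
eef_pos: [0.5941, -0.2023, 0.1014]
ee_rot: [-3.14, -0.001, -1.478]
force: [-0.0, -0.3, -0.4]
width: 0.0876
gripper_force: 0.0
```

```bash
cat > st.py <<'E'
from h import *
s=arm.get_state(); F={c:imaging.grab_frame(c) for c in('top','side')}
print('t',s['t'],'ab',ab(s['eef_pos'][None]).round(1)[0],'z',s['eef_pos'][2].round(4),'F',np.round(s['force'],1),'w',round(s['width'],4))
for c in F:
    q=dial(F[c]); q=q[np.hypot(*q.T)>8]
    # hand angle: clockwise from -b (towards -a): from centre direction
    if len(q): print(c,'hand mm',np.round(np.mean(np.arctan2(-q[:,0],-q[:,1]))/.12,2),len(q))
    m=[x for x in blobs(mask(F[c],'yellow'))]
    for n,cen,bb in m:
        if n>8 and 150<cen[1]<230 or c=='side' and n>8: print(c,'knob?',n,ab(w(F[c],[cen],.09)).round(1)[0])
E
python3 st.py
```

```text
t 6.25 ab [-41.5  -9. ] z 0.1014 F [-0.  -0.3 -0.4] w 0.0876
top hand mm 1.32 4
side hand mm 0.84 14
side knob? 24 [ 29.1 -18.2]
```

Request:
{"fn": "play_rows", "kwargs": {"travel": [[0,-0.2,0],[0.2,0,0],[0.12,0,0],[0,0,0]], "twist": [0,0,0,0]}}

```text
t: 6.85
eef_pos: [0.5973, -0.2085, 0.1008]
ee_rot: [-3.141, 0.001, -1.477]
force: [-1.4, 7.4, 2.7]
width: 0.0879
gripper_force: 3.8
```

```bash
python3 st.py; python3 - <<'E'
from h import *
f=imaging.grab_frame('side');b=cv2.cvtColor(f['pixels'],cv2.COLOR_RGB2BGR)
cv2.imwrite('pics/v7.png',cv2.resize(b[100:200,230:350],None,fx=5,fy=5,interpolation=2))
E
```

```text
t 6.85 ab [-38.9 -15.5] z 0.1008 F [-1.4  7.4  2.7] w 0.0879
top hand mm 1.32 4
side hand mm 0.84 14
side knob? 28 [  4.3 -34. ]
```

View pics/v7.png

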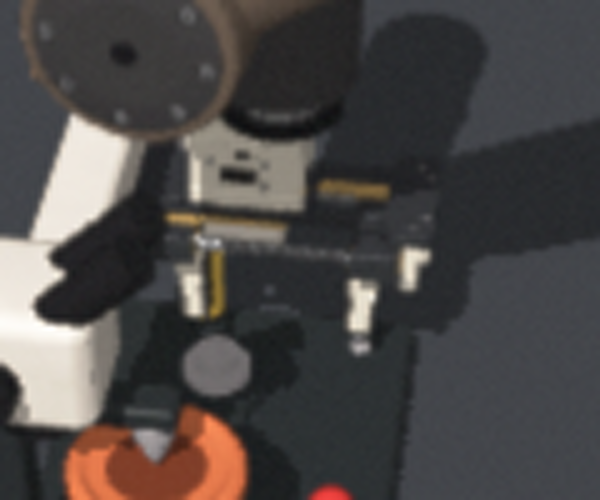

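Request:
{"fn": "play_rows", "kwargs": {"travel": [[-0.2,0,0],[0,-0.5,0],[0,-0.46,0],[0,0,0],[0.5,0,0],[0.6,0,0],[0,0,0]], "twist": [0,0,0,0,0,0,0]}}

```text
t: 7.88
eef_pos: [0.6231, -0.2314, 0.1005]
ee_rot: [3.141, -0.0, -1.48]
force: [-0.7, -0.5, -0.6]
width: 0.0879
gripper_force: 0.0
```

```bash
python3 st.py
```

```text
t 7.875 ab [-15.5 -40.9] z 0.1005 F [-0.7 -0.5 -0.6] w 0.0879
top hand mm 1.32 4
top knob? 15 [ 13.8 -36.7]
top knob? 11 [  7.8 -24. ]
side hand mm 0.84 14
side knob? 105 [ 12.1 -36.9]
```

Request:
{"fn": "play_rows", "kwargs": {"travel": [[-0.1,0,0],[0,0,0],[0,0,0],[0,0,0],[0,0,0],[0,0,0]], "twist": [0,0,0,0,0,0], "fingers": 0, "newtons": 12}}

```text
t: 8.72
eef_pos: [0.6234, -0.2272, 0.1007]
ee_rot: [-3.141, -0.0, -1.478]
force: [4.5, 0.7, -0.8]
width: 0.0332
gripper_force: 1.8
```

```bash
python3 st.py
```

```text
t 8.725 ab [-14.8 -36.7] z 0.1007 F [ 4.5  0.7 -0.8] w 0.0332
top hand mm 1.32 4
top knob? 13 [ -7.7 -32.8]
side hand mm 0.84 14
side knob? 110 [ -9.7 -37. ]
```

Request:
{"fn": "play_rows", "kwargs": {"travel": [[0,0,0],[0,0,0],[-0.19,0.37,0],[-0.29,0.3,0],[0,0,0]], "twist": [0,0,0,0,0]}}

```text
t: 9.45
eef_pos: [0.6043, -0.216, 0.1006]
ee_rot: [3.141, 0.001, -1.478]
force: [1.1, 4.0, 1.2]
width: 0.0213
gripper_force: 12.0
```

```bash
python3 st.py
```

```text
t 9.45 ab [-32.7 -23.6] z 0.1006 F [1.1 4.  1.2] w 0.0213
top hand mm 1.32 4
side hand mm 0.84 14
side knob? 98 [-30.5 -24.7]
```

Request:
{"fn": "play_rows", "kwargs": {"travel": [[-0.36,0.21,0],[-0.4,0.11,0],[-0.42,0,0],[0,0,0]], "twist": [0,0,0,0]}}

```text
t: 10.05
eef_pos: [0.5937, -0.1869, 0.1006]
ee_rot: [3.14, 0.001, -1.477]
force: [-3.6, 3.6, 7.0]
width: 0.0215
gripper_force: 12.0
```

```bash
python3 st.py
```

```text
t 10.05 ab [-40.4   6.4] z 0.1006 F [-3.6  3.6  7. ] w 0.0215
top hand mm 1.32 4
side hand mm 0.84 14
side knob? 93 [-38.9   5.9]
```

Request:
{"fn": "play_rows", "kwargs": {"travel": [[-0.4,-0.1,0],[-0.36,-0.21,0],[0,0,0]], "twist": [0,0,0]}}

```text
t: 10.52
eef_pos: [0.5996, -0.1676, 0.1005]
ee_rot: [3.139, 0.001, -1.477]
force: [-4.0, 2.5, 7.0]
width: 0.0216
gripper_force: 12.0
```

```bash
python3 st.py
```

```text
t 10.525 ab [-32.7  24.9] z 0.1005 F [-4.   2.5  7. ] w 0.0216
top hand mm 3.12 1
side hand mm 2.55 14
side knob? 104 [-30.7  24.8]
```

Request:
{"fn": "play_rows", "kwargs": {"travel": [[-0.3,-0.29,0],[0,0,0]], "twist": [0,0]}}

```text
t: 10.88
eef_pos: [0.6062, -0.1594, 0.1005]
ee_rot: [3.139, 0.001, -1.477]
force: [-4.7, 2.4, 7.5]
width: 0.0221
gripper_force: 12.0
```

```bash
python3 st.py
```

```text
t 10.875 ab [-25.3  32.4] z 0.1005 F [-4.7  2.4  7.5] w 0.0221
top hand mm 5.14 3
side hand mm 4.28 13
side knob? 95 [-23.6  33.2]
```

Request:
{"fn": "play_rows", "kwargs": {"travel": [[-0.21,-0.36,0],[0,0,0]], "twist": [0,0]}}

```text
t: 11.22
eef_pos: [0.615, -0.1531, 0.1006]
ee_rot: [3.14, 0.001, -1.477]
force: [-3.0, 4.9, 7.1]
width: 0.0218
gripper_force: 12.0
```

```bash
python3 st.py
```

```text
t 11.225 ab [-15.9  37.8] z 0.1006 F [-3.   4.9  7.1] w 0.0218
top hand mm 6.88 2
side hand mm 5.87 15
side knob? 99 [-14.6  38.6]
```

Request:
{"fn": "play_rows", "kwargs": {"travel": [[0,0,0],[0,0,0],[0,0,0],[-0.6,0,0],[-0.7,0,0],[0,0.8,0],[0,0.8,0],[0,0.8,0]], "twist": [0,0,0,0,0,0,0,0], "fingers": 0.45}}

```text
t: 12.32
eef_pos: [0.5521, -0.1264, 0.1006]
ee_rot: [-3.142, 0.0, -1.477]
force: [-0.7, 0.1, -0.3]
width: 0.0393
gripper_force: 0.0
```

```bash
python3 st.py
```

```text
t 12.325 ab [-75.9  70.5] z 0.1006 F [-0.7  0.1 -0.3] w 0.0393
side hand mm 5.87 15
side knob? 50 [-16.7  54.6]
```

Request:
{"fn": "play_rows", "kwargs": {"travel": [[0.6,0,0],[0.7,0,0],[0,0,0],[0,-0.4,0],[0,-0.4,0],[0,-0.38,0],[0,0,0]], "twist": [0,0,0,0,0,0,0]}}

```text
t: 13.3
eef_pos: [0.5862, -0.157, 0.1003]
ee_rot: [-3.141, -0.0, -1.477]
force: [0.0, -0.5, 0.0]
width: 0.0391
gripper_force: 0.0
```

```bash
python3 st.py
```

```text
t 13.3 ab [-45.   36.9] z 0.1003 F [ 0.  -0.5  0. ] w 0.0391
top hand mm 9.49 4
side hand mm 8.73 10
side knob? 95 [ 5.9 41.5]
```

Request:
{"fn": "play_rows", "kwargs": {"travel": [[0,-0.4,0],[0,0,0]], "twist": [0,0]}}

```text
t: 13.65
eef_pos: [0.5957, -0.1562, 0.1005]
ee_rot: [-3.141, -0.0, -1.478]
force: [-0.3, 0.6, -0.7]
width: 0.039
gripper_force: 0.1
```

```bash
python3 st.py
```

```text
t 13.65 ab [-35.4  36.7] z 0.1005 F [-0.3  0.6 -0.7] w 0.039
top hand mm 10.08 3
side hand mm 9.44 11
side knob? 90 [15.4 38.2]
```

Request:
{"fn": "play_rows", "kwargs": {"travel": [[0,-0.2,0],[0,0,0]], "twist": [0,0]}}

```text
t: 14.0
eef_pos: [0.6003, -0.1559, 0.1006]
ee_rot: [-3.142, -0.0, -1.478]
force: [-2.4, 0.1, -0.1]
width: 0.0395
gripper_force: 0.8
```

```bash
python3 st.py
```

```text
t 14.0 ab [-30.8  36.6] z 0.1006 F [-2.4  0.1 -0.1] w 0.0395
top hand mm 10.34 1
side hand mm 9.58 11
side knob? 86 [19.6 37.4]
```

Request:
{"fn": "play_rows", "kwargs": {"travel": [[0,-0.24,0],[0,0,0]], "twist": [0,0]}}

```text
t: 14.35
eef_pos: [0.6064, -0.1553, 0.1006]
ee_rot: [-3.141, -0.0, -1.478]
force: [-1.1, -0.6, 0.1]
width: 0.0392
gripper_force: 0.9
```

```bash
python3 st.py
```

```text
t 14.35 ab [-24.7  36.5] z 0.1006 F [-1.1 -0.6  0.1] w 0.0392
top hand mm 10.6 2
side hand mm 9.69 11
side knob? 78 [25.7 35.5]
```

Request:
{"fn": "play_rows", "kwargs": {"travel": [[0,0.7,0],[0,0.6,0],[-0.6,0,0],[-0.6,0,0],[0,-0.6,0],[0,-0.75,0],[0.4,0,0],[0,0,0]], "twist": [0,0,0,0,0,0,0,0], "fingers": 1}}

```text
t: 15.45
eef_pos: [0.6056, -0.1356, 0.1001]
ee_rot: [3.141, 0.0, -1.478]
force: [-0.8, 0.3, -0.0]
width: 0.0876
gripper_force: 0.0
```

```bash
python3 st.py
```

```text
t 15.45 ab [-23.6  56.2] z 0.1001 F [-0.8  0.3 -0. ] w 0.0876
top hand mm 10.6 2
side hand mm 9.69 11
side knob? 35 [18.5 38.6]
```

Request:
{"fn": "play_rows", "kwargs": {"travel": [[0.25,-0.1,0],[0.25,-0.1,0],[0,0,0]], "twist": [0,0,0]}}

```text
t: 15.92
eef_pos: [0.6117, -0.1473, 0.1006]
ee_rot: [-3.141, -0.0, -1.478]
force: [-0.6, -0.1, 0.6]
width: 0.0876
gripper_force: 0.0
```

```bash
python3 st.py
```

```text
t 15.925 ab [-18.6  43.9] z 0.1006 F [-0.6 -0.1  0.6] w 0.0876
top hand mm 10.34 1
side hand mm 9.58 11
side knob? 22 [25.9 25.3]
```

Request:
{"fn": "play_rows", "kwargs": {"travel": [[0.4,-0.1,0],[0,0,0]], "twist": [0,0]}}

```text
t: 16.27
eef_pos: [0.6151, -0.1573, 0.1006]
ee_rot: [-3.142, -0.0, -1.478]
force: [0.5, 0.1, -0.9]
width: 0.0874
gripper_force: 0.0
```

```bash
python3 st.py
```

```text
t 16.275 ab [-16.2  33.7] z 0.1006 F [ 0.5  0.1 -0.9] w 0.0874
top hand mm 9.7 1
side hand mm 8.98 14
side knob? 11 [29.8 11.7]
```

Request:
{"fn": "play_rows", "kwargs": {"travel": [[0.2,0,0],[0,0,0],[-0.6,0,0],[-0.6,0,0],[0,1,0],[0,1,0],[0,0.6,0],[0,0,0]], "twist": [0,0,0,0,0,0,0,0]}}

```text
t: 17.38
eef_pos: [0.5475, -0.1376, 0.101]
ee_rot: [-3.141, 0.0, -1.477]
force: [0.2, 0.1, 0.2]
width: 0.0876
gripper_force: 0.0
```

```bash
python3 st.py; python3 - <<'E'
from h import *
s=imaging.grab_frame('side')
m=[b for b in blobs(mask(s,'yellow')) if b[0]>30]; c=m[0][1]; print(m)
f=lambda th,dz=.09: proj(s,S(P,[.04*np.cos(th),-.2+.04*np.sin(th),dz]))[0]
g=np.radians(np.arange(-180,180,1.)); d=[np.hypot(*(f(t)-c)) for t in g]; print(np.degrees(g[np.argmin(d)]),min(d))
v=cv2.cvtColor(s['pixels'],cv2.COLOR_RGB2BGR); cv2.imwrite('pics/v8.png',cv2.resize(v[130:270,220:320],None,fx=4,fy=4,interpolation=2))
E
```

```text
t 17.375 ab [-81.5  59.9] z 0.101 F [0.2 0.1 0.2] w 0.0876
top hand mm 9.48 7
side hand mm 8.49 11
side knob? 80 [41.1  8.6]
[(np.int32(81), [259.7, 164.0], [257, 156, 7, 16])]
12.000000000000002 0.6258242132408389
```

View pics/v8.png

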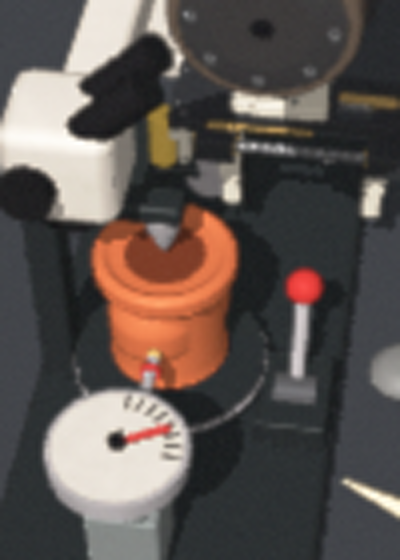

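The knob is at θ=12°, with the hand past the crest. Readings taken on either side of the crest put it at θ≈49°. I'll push the knob back from behind.

Request:
{"fn": "play_rows", "kwargs": {"travel": [[0.8,0,0],[0.8,0,0],[0.8,0,0],[0.72,0,0],[0,-0.8,0],[0,-0.8,0],[0,-0.88,0],[0,0,0]], "twist": [0,0,0,0,0,0,0,0]}}

```text
t: 18.52
eef_pos: [0.6181, -0.2108, 0.1001]
ee_rot: [-3.142, -0.0, -1.478]
force: [-0.4, -0.5, 0.4]
width: 0.0877
gripper_force: 0.0
```

Request:
{"fn": "play_rows", "kwargs": {"travel": [[-0.3,0,0],[-0.3,0.04,0],[-0.25,0.06,0],[0,0,0]], "twist": [0,0,0,0]}}

```text
t: 19.02
eef_pos: [0.6118, -0.1886, 0.1007]
ee_rot: [3.141, 0.0, -1.477]
force: [-0.0, -0.1, 0.4]
width: 0.0876
gripper_force: 0.0
```

```bash
cat >> st.py <<'E'
s=F['side'];m=[b for b in blobs(mask(s,'yellow')) if b[0]>30 and b[1][1]<200]
g=np.radians(np.arange(-180,180,1.))
for b in m:
    d=[np.hypot(*(proj(s,S(P,[.04*np.cos(t),-.2+.04*np.sin(t),.09]))[0]-b[1])) for t in g]; print('theta',np.degrees(g[np.argmin(d)]),min(d))
E
python3 st.py
```

```text
t 19.025 ab [-22.5   2.9] z 0.1007 F [-0.  -0.1  0.4] w 0.0876
top hand mm 10.43 1
top knob? 46 [25.  29.7]
side hand mm 9.69 11
side knob? 101 [33.2 24. ]
theta 35.0 0.28350408045807013
```

Request:
{"fn": "play_rows", "kwargs": {"travel": [[-0.14,0.04,0],[-0.1,0.04,0],[0,0,0]], "twist": [0,0,0]}}

```text
t: 19.5
eef_pos: [0.61, -0.1835, 0.1009]
ee_rot: [-3.141, -0.0, -1.478]
force: [0.5, -3.6, 0.8]
width: 0.0877
gripper_force: 1.5
```

```bash
python3 st.py; python3 - <<'E'
from h import *
# finer hand reading: redness-weighted, both views
for c in('side','top'):
    f=imaging.grab_frame(c); r=f['pixels'].astype(float); red=np.clip(r[...,0]-1.15*np.maximum(r[...,1],r[...,2])-10,0,None)
    yy,xx=np.where(red>0); q=ab(w(f,np.c_[xx,yy],.167))-ab(DC[None]); rr=np.hypot(*q.T); k=(rr>10)&(rr<38)
    W=red[yy,xx][k]*rr[k]; print(c,(np.sum(W*np.arctan2(-q[k,0],-q[k,1]))/W.sum()/.12).round(2),k.sum())
E
```

```text
t 19.5 ab [-23.8   8.1] z 0.1009 F [ 0.5 -3.6  0.8] w 0.0877
top hand mm 10.6 2
top knob? 51 [21.5 34.8]
side hand mm 9.77 12
side knob? 96 [28.4 29.4]
theta 46.0 0.24814527858177682
side 10.03 27
top 10.77 27
```

Request:
{"fn": "play_rows", "kwargs": {"travel": [[0.2,0,0],[0.2,0,0],[0,0.8,0],[0,1,0],[0,1,0],[0,1,-0.4],[0,1,-0.4],[0,0.45,-0.4]], "twist": [0,0,0,0,0,0,0,0]}}

```text
t: 20.7
eef_pos: [0.4791, -0.2055, 0.131]
ee_rot: [3.141, 0.0, -1.478]
force: [0.5, 0.1, -0.2]
width: 0.0876
gripper_force: 0.0
```

Request:
{"fn": "play_rows", "kwargs": {"travel": [[-0.6,0,0],[-1,0,0],[-1,0,0],[-1,0,0],[-1,0,0],[-0.8,0,0],[0,0,0]], "twist": [0,0,0,0,0,0,0]}}

```text
t: 21.58
eef_pos: [0.4682, -0.0693, 0.1305]
ee_rot: [-3.141, 0.0, -1.475]
force: [-0.3, -1.1, -0.1]
width: 0.0877
gripper_force: 0.0
```

```bash
python3 st.py; python3 - <<'E'
from h import *
for c in('side','top'):
    f=imaging.grab_frame(c)
    if c=='side':
        v=cv2.cvtColor(f['pixels'],cv2.COLOR_RGB2BGR); cv2.imwrite('pics/v9.png',cv2.resize(v[110:270,200:360],None,fx=3.6,fy=3.6,interpolation=2))
    print(c,[(b[0],ab(w(f,[b[1]],.122)).round(1).tolist()) for b in blobs(mask(f,'red')) if b[0]>25])
E
```

```text
t 21.575 ab [-153.8  135.6] z 0.1305 F [-0.3 -1.1 -0.1] w 0.0877
top hand mm 10.78 4
top knob? 114 [28.1 28.5]
side hand mm 9.84 13
side knob? 102 [28.5 28.5]
theta 45.0 0.09805389750701304
side [(np.int32(71), [[-93.5, 180.9]])]
top []
```

View pics/v9.png

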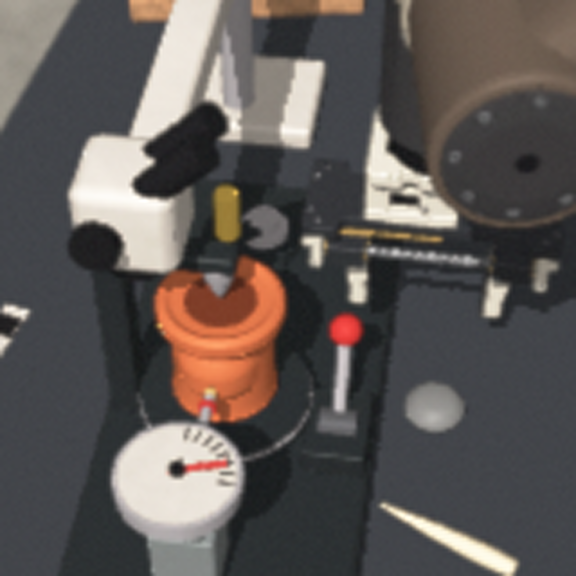

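The ball is at a≈-94, b≈181, the far finger is lined up behind it, and the hand is at its highest reading. Now I throw the lever.

Request:
{"fn": "play_rows", "kwargs": {"travel": [[-0.6,0,0],[-0.5,0,0],[-0.5,0,0],[-0.5,0,0],[-0.5,0,0],[-0.5,0,0],[-0.5,0,0],[-0.34,0,0]], "twist": [0,0,0,0,0,0,0,0]}}

```text
t: 22.78
eef_pos: [0.4581, 0.0278, 0.1303]
ee_rot: [3.141, -0.0, -1.477]
force: [0.3, -0.7, -1.0]
width: 0.0875
gripper_force: 0.6
```

Request:
{"fn": "play_rows", "kwargs": {"travel": [[-0.06,0,0],[0,0,0]], "twist": [0,0]}}

```text
t: 23.02
eef_pos: [0.4585, 0.0287, 0.1306]
ee_rot: [-3.141, 0.0, -1.477]
force: [0.1, -0.3, 0.3]
width: 0.0874
gripper_force: 0.0
```

```bash
cat > bl.py <<'E'
from h import *
for c in('side','top'):
    f=imaging.grab_frame(c)
    print(c,[(b[0],b[1],ab(w(f,[b[1]],.122)).round(1).tolist()) for b in blobs(mask(f,'red')) if b[0]>25])
    print(proj(f,S(P,[[-.095,.0585,.122],[-.095,.05,.126]])).round(1).tolist())
E
python3 st.py;python3 bl.py
```

```text
t 23.025 ab [-153.9  234.1] z 0.1306 F [ 0.1 -0.3  0.3] w 0.0874
top hand mm 10.78 4
top knob? 114 [28.1 28.5]
side hand mm 9.84 13
side knob? 102 [28.5 28.5]
theta 45.0 0.09805389750701304
side [(np.int32(72), [292.2, 221.8], [[-93.4, 256.5]])]
[[292.7, 222.4], [293.1, 219.1]]
top []
[[284.1, 236.3], [287.5, 235.7]]
```

Another couple of millimetres until the end stop is felt.

Request:
{"fn": "play_rows", "kwargs": {"travel": [[-0.06,0,0],[-0.06,0,0],[0,0,0]], "twist": [0,0,0]}}

```text
t: 23.6
eef_pos: [0.458, 0.0309, 0.1305]
ee_rot: [3.141, -0.001, -1.478]
force: [1.3, -4.9, -0.5]
width: 0.0874
gripper_force: 2.8
```

```bash
python3 bl.py
```

```text
side [(np.int32(72), [292.2, 222.1], [[-93.6, 257.5]])]
[[292.7, 222.4], [293.1, 219.1]]
top []
[[284.1, 236.3], [287.5, 235.7]]
```

Request:
{"fn": "play_rows", "kwargs": {"travel": [[-0.06,0,0],[0,0,0]], "twist": [0,0]}}

```text
t: 23.95
eef_pos: [0.4578, 0.0313, 0.1305]
ee_rot: [3.14, -0.003, -1.479]
force: [3.8, -12.2, -1.2]
width: 0.0878
gripper_force: 6.3
```

Request:
{"fn": "play_rows", "kwargs": {"travel": [[0.4,0,0],[0.6,0,0],[1,0,0],[1,0.5,-1],[0.5,1,-1],[0,1,-1],[0,0,0],[0,0,0]], "twist": [0,0,0,0,0,0,0,0]}}

```text
t: 24.95
eef_pos: [0.4041, -0.0599, 0.2055]
ee_rot: [-3.141, 0.0, -1.478]
force: [-0.6, -0.3, 0.2]
width: 0.0877
gripper_force: 0.0
```

```bash
python3 st.py;python3 bl.py; python3 - <<'E'
from h import *
a=cv2.cvtColor(imaging.grab_frame('top')['pixels'],cv2.COLOR_RGB2BGR);b=cv2.cvtColor(imaging.grab_frame('side')['pixels'],cv2.COLOR_RGB2BGR)
cv2.imwrite('pics/v10.png',np.hstack([cv2.resize(a[130:290,180:420],(480,320),interpolation=2),cv2.resize(b[140:340,200:360],(256,320),interpolation=2)]))
E
```

```text
t 24.95 ab [-216.7  151.2] z 0.2055 F [-0.6 -0.3  0.2] w 0.0877
top hand mm 10.78 4
top knob? 114 [28.1 28.5]
side hand mm 9.84 13
side knob? 102 [28.5 28.5]
theta 45.0 0.09805389750701304
side [(np.int32(74), [292.3, 222.0], [[-93.8, 257.1]])]
[[292.7, 222.4], [293.1, 219.1]]
top [(np.int32(87), [283.7, 236.0], [[-94.2, 259.3]])]
[[284.1, 236.3], [287.5, 235.7]]
```

View pics/v10.png

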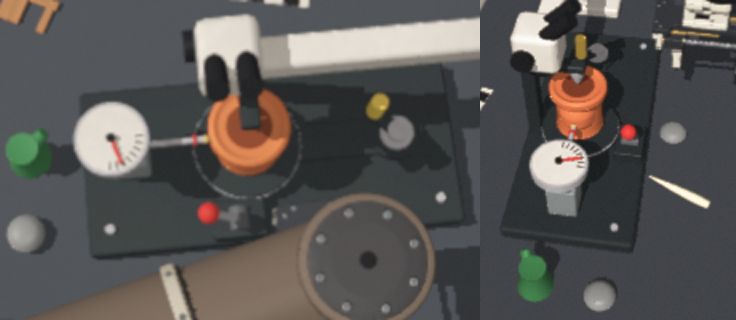

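The lever is against its end stop (12 N felt, ball at the predicted end position), the hand is at its peak and the gripper is clear, so I'm handing in.

```bash
python3 -c "
from station import arm
print(arm.job_done())"
```

```text
the job is handed in; nothing more can be done
None
```

The job is handed in at about 25 s: the neck is stopped with its higher swelling at the feeler's maximum (dial about 10.8 mm from the top camera), the lock lever was then thrown to its end stop, and the gripper is clear of everything.

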